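Roll a cartridge fuse out of its spring clips into the swing tray

TASK

First push the blue catch tray round on its corner pin, through about a quarter turn, until it stops fully home alongside the clips. Then, without lifting it out, gently roll the white cartridge fuse sideways out of its spring clips, towards the tray, so that it comes to rest lying in the tray. The tray must stay home, the fuse must not be pushed hard or end up on the bench, and the other things lying about must be left alone.

Things in the scene. Friction and masses are not known exactly. Their poses are not given: they have to be found in the camera images.
- fixture: Clip fixture bolted to the bench; place and yaw differ each time. Origin on the bench under the middle of the clips; x axis along the fuse (level), -y is the side on which the fuse rolls out. Grey base plate x -95..95, y -28..48 mm, 12 high. Two black pedestals at x = -47 and +47 (10 wide, y -16..20, 41 high). Between them (x -42..42) only the fuse stands above the plate. Side y > 48 is open.
- rear_jaws (a point): Point midway between the two fixed brass jaws, at the fixture's (0, 21, 60) mm. The jaws are 10 wide plates at fixture x = -47 and +47 with a rounded lip up to 76 mm high. Fingers pass between them, to push the fuse from behind towards fixture -y.
- guard (a point): Middle of the yellow guard bar's underside, at the fixture's (0, -1, 105) mm. The bar spans x -93..93, y -8..6, z 105..111 mm over the fuse, posts at x = -88 and +88. Upright fingers behind the fuse meet it before the fuse is free; fingers tilted about 40 degrees (hand leaning to +y), tips 46 mm above the bench, low behind the fuse, pass under it and can push until the tips reach y = -26.
- cartridge: White ceramic cartridge fuse, steel end caps, red stripe: cylinder 38 mm in diameter, 140 long, 0.2 to 0.4 kg. Origin at its centre, x along its length. Starts in the clips, axis 60 mm above the bench, up to 4 mm off centre along its length. It rolls out over the sprung jaws to the fixture's -y and drops into the tray if that is home. Push with under 40 N; keep its axis below 110 mm.
- tray (a joint): Blue tray's turn about its corner pin, rad: 0 = home against its stop, long side along the fixture's x in front of the sprung jaws; starts turned out by 1.25 to 1.6 (counter-clockwise from above) and stays where it is left (slight friction, about 1 N at the free end).
- tray_pin (a point): Tray's corner pin, 3 mm above the bench, at the fixture's (84, -34) mm. Axes turn with the tray (equal to the fixture's when home): an open box 168 x 80, 26 high, walls 4, inner floor 7 mm above the bench, that fills x -168..0, y -80..0 mm from here. To turn it home push on the outside of its outer long wall (y = -80), towards its +y, near the free end (x = -115).
- tray_mid (a point): Centre of the tray's inner floor, 7 mm above the bench, 84 mm along -x and 40 along -y from the pin; axes turn with the tray (x along its length). A fuse lying flat in the tray has its axis 19 mm above this point.
- clip (a joint): Sprung clip: two brass L-shaped jaws, 10 wide, at the fixture's x = -58 and +58, joined by a thin rod at y = -21, 34 mm high, so that they swing out together; rad, 0 = closed, stop at 1.05. Hinge along the fixture's x at y = 0, 36 mm above the bench, under the fuse; rounded lips 73 mm high. Slippery; gives way at 8 to 22 N of sideways push on the fuse, then springs shut in about 0.5 s. Pushed at one spot the fuse may skew and jam; two fingers 30 mm apart keep it straight.
- table: White bench top, surface at height 0.
- red_module: Bystander: red plastic module 105 x 50 x 34 mm, loose; origin under its body.
- white_module: Bystander: white module, same shape, loose.
- yellow_module: Bystander: yellow module, same shape, loose.
- screwdriver: Bystander: orange-handled screwdriver 180 mm long, lying loose.
- parts_cup: Bystander: blue plastic cup 70 mm across, 50 high, loose.
- collar: Bystander: aluminium collar 64 mm across, 20 high, loose.
Mind the look-alikes: they are no part of the job. Leave any purple or turquoise look-alike of the cartridge alone.

How it is judged (in metres and radians):
On the way, in this order (a step that is already met when the one before it is completed fails the run):
1. the catch tray is home (value of joint tray below 0.08 rad), for 0.2 s.
2. the cartridge lies in the tray, tray home (x of cartridge in the frame of tray_mid between -0.04 and 0.04 m and y of cartridge in the frame of tray_mid between -0.035 and 0.035 m and z of cartridge in the frame of tray_mid below 0.026 m and angle between the x axis of cartridge and the x axis of tray_mid, either way round below 0.6 rad and value of joint tray below 0.08 rad), for 0.2 s.
At the end, for the whole second after the job is handed in: Tray within 0.08 rad of home; cartridge at rest (under 0.03 m/s) in it: centre within 40 mm along and 35 mm across of the tray's middle, axis under 26 mm above its floor and within 0.6 rad of its length; the sprung jaws closed again (under 0.15 rad) (all of step 2 and linear speed of cartridge below 0.03 m/s and value of joint clip below 0.15 rad); the robot touches nothing.
It fails at once if the cartridge is pushed with more than 40 N (contact force between the fingers and cartridge above 40 N).
It fails at once if the cartridge is lifted (axis 110 mm or more above the bench) (height (world z) of cartridge above 0.11 m).
It fails at once if the cartridge falls on the bench (contact force between cartridge and table above 0.5 N).
It fails at once if a bystander (module, screwdriver, cup or collar) is shifted by more than 20 mm (distance of any of red_module, white_module, yellow_module, screwdriver, parts_cup, collar from where it was at the start of the episode above 0.02 m).
It also fails if it takes over 61 s, if anything falls off the work surface, if the arm or the gripper's body presses on something with over 40 N, if the wrist force passes 120 N, or if a joint passes its speed limit or range.

ROBOT

A 6-joint arm with a two-finger parallel gripper is mounted at the origin on the work surface. World frame = base frame: x ahead of the robot, y to its left, z up, the work surface at z = 0. Lengths are in m, angles in degrees, forces in N, time in s.
With the tool pointing down it reaches from about 0.3 to 0.75 m from the base axis. Payload 8.5 kg.
Tool frame: the origin (TCP) lies on the centre line of the jaws, within the pads' length; the fingertips stand 25 mm ahead of it and the grasp point (between the pads) lies 6 mm ahead of it; z points along the fingers, y is the line along which they close (so a half turn about z gives the same grasp; the last joint's range is limited). The gripper opens to 85 mm and grips with 20 to 120 N. Pads are 22 mm wide; open, the fingers measure 114 mm over their backs; the gripper's body (76 mm by 85 mm) begins 54 mm behind the grasp point. The pads swing forward as they close: fully open they stand 13 mm farther back than shut.
Start: joints at [52.867, 21.807, 74.336, -0, 83.858, -12.336], TCP at [0.231, 0.499, 0.256] pointing down, gripper open.
Joint ranges: [-178.18, 178.18], [-50.72, 133.34], [12.68, 142.11], [-81.47, 261.47], [9.98, 163.14], [-165.26, 165.26]. Speed limits (degrees/s): [136.94, 136.94, 180, 180, 180, 180].

INTERFACE

Orientations are given as a 3x3 rotation matrix whose columns are the frame's x, y, z axes.
In Python, from rig import telemetry, optics, env gives the robot as it stands.
- The arm moves only by the tool send_rows, never from a script. Its argument "deltas" is a list that holds one entry, the list of rows, each a list of 7 numbers: the shift along the tool's x, y, z in m, then the turn, a rotation vector about the tool's x, y, z in rad, then the opening, from -1 (shut) to 1 (fully open), so that 0 is half open. In form: [[[x, y, z, ax, ay, az, grip], ...]]. A call has 1 to 12 rows; each row shifts and turns the commanded pose from where the row before left it, along the tool's axes as they then stand; what a row does not reach is not made up. A row lasts 1/8 s, in which the tool goes at most 62.5 mm and 10.7 degrees, less where a joint would pass 70% of its speed; a pose out of reach is approached as far as the arm can. A call is refused whole if a number of a shift passes 0.0625 or a number of a turn 0.188, either way. A call with a gripper value outside its range is refused whole. The fingers move at their own pace and stop on an object; "squeeze" is the grip in N (left out, the last holds). Time passes only in rows, so rows that do not move let the fingers close. It gives the time, the measured TCP pose, the force, the opening and the grip force at its end, in the units of the state.
- telemetry.observe(): the state, without advancing time (a new reading comes with each control period).
- optics.get_image(name): name is "scene" or "top"; returns a dict with "image" (400x640x3 uint8, red, green, blue), "range_z" (400x640 float32, m along the optical axis (not along the pixel's ray), 0 where there is no reading), "K" (3x3 intrinsics, pixels), "k1" (the pictures are not rectified: a ray, as slopes to the right and down, at radius r is drawn at 1 + k1 r^2 times it, then the intrinsics apply), "rvec" (rotation vector, rad) and "tvec" (3), from world to camera coordinates, as OpenCV has them. Camera axes: x right, y down, z forward; pixel columns grow to the right and rows downward; lengths in m; the calibration is good to about 2 mm. A picture is of the moment at which its call begins.
- env.close_job(): hands the job in; it is judged then, once.
The state is a dict: "time_s": time; "q": joint angles; "qvel": joint speeds; "joint_efforts": joint torques, N m; "position": TCP position; "tool_rot": TCP orientation; "ft_force": force on the tool from outside, world axes, zero at the start; "wrist_torque": the same for the moment, N m; "grip_width": finger opening in m; "gripper_force": force on a finger pad.
Only numpy, scipy, OpenCV 4.12 (cv2) and the standard library are available. Lean on these libraries where they do the work, as an engineer would, in place of code of your own. Each camera call takes 0.05 s, during which the arm holds its last target. There are 200 camera calls.

## Working session

There is one attempt and no reset: what is moved stays moved. The work goes in short steps, Python scripts to look and compute and a tool call to move; the robot and the scene stay as the last step left them, time stands still between calls to the robot, and variables do not carry over. Pictures are saved under pics/ and viewed, at most 10 in all, crops included, and the job is handed in when it is done.

Besides the shell and the picture viewer there is one more tool, called after "Call:" in YAML: its name, and indented under it one key for each argument. send_rows: Moves the arm, as the interface text tells. Its arguments: {"type":"object","properties":{"deltas":{"type":"array"},"squeeze":{"type":"number"}},"required":["deltas"]}

```bash
ls; mkdir -p pics; cat > h.py <<'E'
import numpy as np, cv2
from rig import telemetry, optics, env
def cloud(d):
    K=d["K"];k1=d["k1"];z=d["range_z"]
    v,u=np.mgrid[0:400,0:640].astype(float)
    dist=np.array([k1,0,0,0,0.])
    p=cv2.undistortPoints(np.stack([u.ravel(),v.ravel()],1)[:,None],np.array(K),dist)[:,0].reshape(400,640,2)
    c=np.dstack([p[...,0]*z,p[...,1]*z,z])
    R=cv2.Rodrigues(np.array(d["rvec"],float))[0]
    w=(c-np.array(d["tvec"]).ravel())@R
    w[z==0]=np.nan
    return w
E
python3 - <<'E'
from h import *
for n in("top","scene"):
    d=optics.get_image(n); cv2.imwrite(f"pics/{n}0.png",d["image"][...,::-1]); np.savez(f"{n}0.npz",w=cloud(d),im=d["image"])
    R=cv2.Rodrigues(np.array(d["rvec"],float))[0];print(n,-R.T@np.array(d["tvec"]).ravel(),R[2])
s=telemetry.observe();print(s["tool_rot"],s["position"],s["grip_width"])
E
```

```text
pics
top [0.43016691 0.02328561 1.27082795] [ 0.09247433 -0.02853628 -0.99530607]
scene [ 1.37471675 -0.25873176  0.83601168] [-0.72121858  0.21899955 -0.65717803]
[[-9.07815329e-01  4.19369463e-01 -7.62501134e-04]
 [ 4.19370081e-01  9.07814753e-01 -1.05268244e-03]
 [ 2.50746907e-04 -1.27541142e-03 -9.99999155e-01]] [0.2305278  0.49909979 0.25577053] 0.08546988897343942
```

View pics/top0.png

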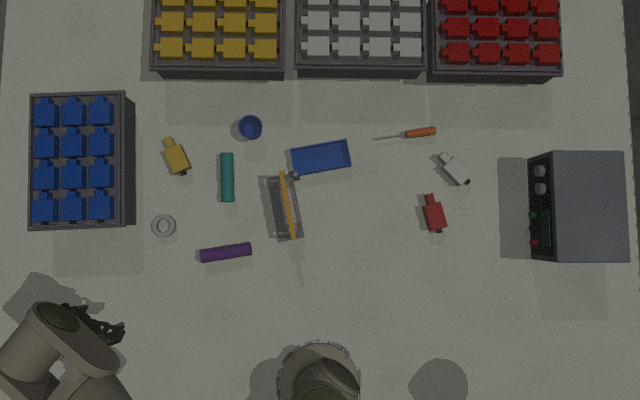

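View pics/scene0.png

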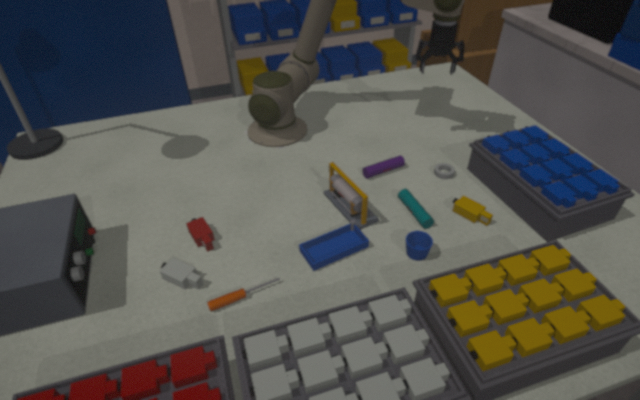

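Top view: fixture around (285,205), with its x axis pointing up the image. The tray is turned out to the right of the pin at about (293,175), and the screwdriver's tip is near (375,138). Next I fit the poses from the depth cloud.

```bash
python3 - <<'E'
from h import *
def rect(p):
    r=cv2.minAreaRect((p[:,:2]*1000).astype(np.float32)); return r, cv2.boxPoints(r).round(0).tolist()
for n,box in(("top",(255,360,120,260)),("scene",(290,400,150,280))):
    f=np.load(n+"0.npz");w=f["w"];hsv=cv2.cvtColor(f["im"],cv2.COLOR_RGB2HSV)
    m=np.zeros((400,640),bool);m[box[2]:box[3],box[0]:box[1]]=1
    H=hsv[...,0];S=hsv[...,1];z=w[...,2]
    y=m&(H>15)&(H<32)&(S>120)&(z>.095)&(z<.125)
    b=m&(H>100)&(H<125)&(S>120)&(z<.05)
    g=m&(S<60)&(z>.007)&(z<.018)
    for k,mm in(("bar",y),("tray",b),("plate",g)):
        p=w[mm]; print(n,k,len(p),*rect(p),np.percentile(p[:,2],[5,50,95]).round(3))
    if n=="top":
        p=w[m&(z>.055)&(z<.09)];print("clips",rect(p))
im=np.load("top0.npz")["im"][110:260,230:390];im=cv2.convertScaleAbs(cv2.resize(im,None,fx=5,fy=4*1.25,interpolation=cv2.INTER_CUBIC),alpha=1.6)
cv2.imwrite("pics/c.png",cv2.resize(im,(640,600))[...,::-1])
f=np.load("top0.npz");w=f["w"]
for k,(u,v) in dict(sd_tip=(375,138),sd=(420,132),cup=(250,127),teal=(227,177),tealtop=(227,153),purple=(226,252),purpleR=(251,248),red=(434,213),white=(455,168)).items(): print(k,w[v,u].round(3))
E
```

```text
top bar 326 ((501.050048828125, 89.17611694335938), (183.60922241210938, 13.170108795166016), 11.466343879699707) [[410.0, 77.0], [412.0, 64.0], [592.0, 101.0], [590.0, 114.0]] [0.108 0.112 0.115]
top tray 1439 ((658.3529052734375, 56.36883544921875), (298.2626953125, 128.26058959960938), 78.5704116821289) [[566.0, -77.0], [692.0, -103.0], [751.0, 190.0], [625.0, 215.0]] [0.004 0.008 0.031]
top plate 833 ((553.5472412109375, 38.11109161376953), (410.9005126953125, 294.9530029296875), 2.522834300994873) [[342.0, 176.0], [355.0, -118.0], [765.0, -100.0], [752.0, 194.0]] [0.008 0.012 0.016]
clips (((570.197021484375, 104.7494125366211), (323.1046447753906, 52.691688537597656), 13.455061912536621), [[407.0, 93.0], [419.0, 42.0], [733.0, 117.0], [721.0, 168.0]])
scene bar 230 ((502.80059814453125, 87.02996063232422), (181.8713836669922, 16.040050506591797), 11.329126358032227) [[412.0, 77.0], [415.0, 61.0], [594.0, 97.0], [590.0, 113.0]] [0.102 0.111 0.114]
scene tray 1607 ((643.9920654296875, 4.143226623535156), (82.48509979248047, 182.28321838378906), 11.228706359863281) [[586.0, 86.0], [621.0, -93.0], [702.0, -77.0], [667.0, 102.0]] [0.006 0.01  0.03 ]
scene plate 538 ((508.06671142578125, 98.18659973144531), (212.50714111328125, 512.9296875), 38.95539093017578) [[264.0, 231.0], [587.0, -168.0], [752.0, -34.0], [429.0, 364.0]] [0.009 0.012 0.016]
sd_tip [ 0.709 -0.166 -0.002]
sd [ 0.722 -0.294  0.027]
cup [nan nan nan]
teal [0.582 0.263 0.041]
tealtop [0.651 0.265 0.04 ]
purple [0.371 0.261 0.04 ]
purpleR [0.381 0.196 0.005]
red [ 0.484 -0.33   0.033]
white [ 0.615 -0.393  0.034]
```

View pics/c.png

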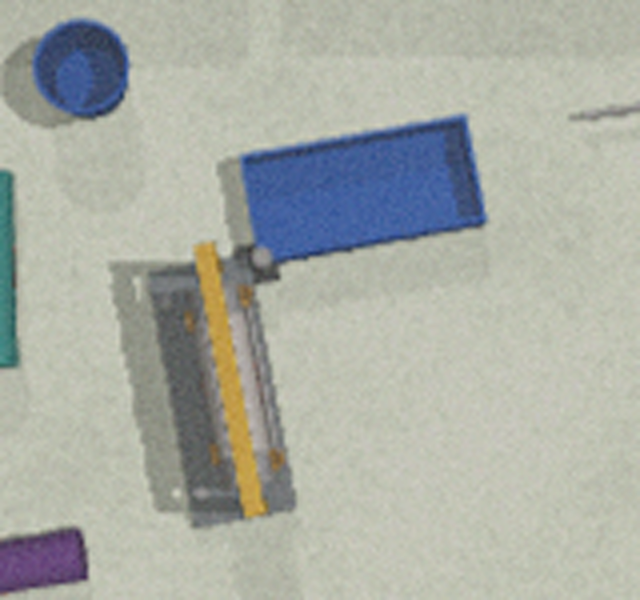

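The crop shows the bar, the fixture and the tray, with tray corners at crop pixels (240,157), (465,117) and (487,222). The fixture yaw is about 11.4°, with its origin near (0.502, 0.089). Next I work out the tray angle and the waypoints in fixture axes.

```bash
cat >> h.py <<'E'
YAW=np.radians(11.4); O=np.array([.502,.089])
def Rz(a): return np.array([[np.cos(a),-np.sin(a)],[np.sin(a),np.cos(a)]])
def fx(p): p=np.array(p,float); return np.r_[Rz(YAW).T@(p[:2]-O),p[2:]]
def pix(d,uv,z):
    q=cv2.undistortPoints(np.array(uv,float)[:,None],np.array(d["K"]),np.array([d["k1"],0,0,0,0.]))[:,0]
    R=cv2.Rodrigues(np.array(d["rvec"],float))[0];c=-R.T@np.array(d["tvec"]).ravel()
    r=np.c_[q,np.ones(len(q))]@R; return c+r*((z-c[2])/r[:,2])[:,None]
E
python3 - <<'E'
from h import *
d=optics.get_image("top")
c=np.array([(240,157),(465,117),(487,222),(270,262)])/4+[230,110]
p=pix(d,c,.026);print("tray",[fx(a).round(4) for a in p])
f=[fx(a)[:2] for a in p]
print("theta",np.degrees(np.arctan2(*(f[0]-f[1])[::-1])),np.degrees(np.arctan2(*(f[3]-f[2])[::-1])), np.linalg.norm(f[0]-f[1]),np.linalg.norm(f[1]-f[2]))
print("plate(z12)",[fx(a).round(4) for a in pix(d,np.array([(150,280),(192,525),(297,508),(245,262)])/4+[230,110],.012)])
print("barends",[fx(a).round(4) for a in pix(d,np.array([(206,242),(257,516)])/4+[230,110],.111)])
for n,q in dict(tcp=[.2305,.4991],sd=[.709,-.166],cup_=pix(d,[(250,127)],.05)[0],teal=[.651,.265],red=[.484,-.33]).items(): print(n,fx(q[:2]).round(3))
for t in np.radians([90,80,70,60,45,30,15,0]):
    # square finger support offset
    off=11*abs(np.cos(t))+14.5*abs(np.sin(t))
    print(round(np.degrees(t)),(np.array([84,-34])+Rz(t)@np.array([-115,-80-off])).round(0))
E
```

```text
tray [array([ 0.1606, -0.0351,  0.026 ]), array([ 0.159 , -0.2017,  0.026 ]), array([ 0.0801, -0.2021,  0.026 ]), array([ 0.0811, -0.0421,  0.026 ])]
theta 89.44901771195761 89.6514940282319 0.1666169349013667 0.07893115891276181
plate(z12) [array([0.0864, 0.0462, 0.012 ]), array([-0.0937,  0.0487,  0.012 ]), array([-0.0963, -0.0276,  0.012 ]), array([ 0.0864, -0.0241,  0.012 ])]
barends [array([ 0.0913, -0.0029,  0.111 ]), array([-0.0954, -0.0024,  0.111 ])]
tcp [-0.185  0.456]
sd [ 0.153 -0.291]
cup_ [0.241 0.065]
teal [0.181 0.143]
red [-0.1   -0.407]
90 [ 178. -149.]
80 [ 159. -164.]
70 [ 136. -175.]
60 [ 111. -183.]
45 [  72. -185.]
30 [  33. -175.]
15 [  -3. -155.]
0 [ -31. -125.]
```

Call:
send_rows:
  deltas:
    - [[0,0,0,0,0,0.1565,-1],[0,0,0,0,0,0.1565,-1],[0,0,0,0,0,0.1565,-1],[0,0,0,0,0,0.1565,-1],[0,0,0,0,0,0.1565,-1],[0,0,0,0,0,0.1565,-1],[0,0,0,0,0,0,-1]]

```text
time_s: 1.02
position: [0.2306, 0.4992, 0.2561]
tool_rot: [[-0.199, 0.98, -0.0], [0.98, 0.199, -0.0], [-0.0, -0.0, -1.0]]
ft_force: [-0.1, -0.5, 0.4]
grip_width: -0.0002
gripper_force: 0.0
```

Call:
send_rows:
  deltas:
    - [[-0.05,0.032,0,0,0,0,-1],[-0.05,0.032,0,0,0,0,-1],[-0.05,0.032,0,0,0,0,-1],[-0.05,0.032,0,0,0,0,-1],[-0.05,0.032,0,0,0,0,-1],[-0.05,0.032,0,0,0,0,-1],[-0.05,0.032,0,0,0,0,-1],[-0.05,0.032,0,0,0,0,-1],[-0.05,0.032,0,0,0,0,-1],[-0.05,0.032,0,0,0,0,-1],[-0.05,0.032,0,0,0,0,-1],[-0.05,0.032,0,0,0,0,-1]]

```text
time_s: 2.52
position: [0.7268, -0.0145, 0.2562]
tool_rot: [[-0.201, 0.98, -0.0], [0.98, 0.201, 0.0], [0.0, -0.0, -1.0]]
ft_force: [0.7, 0.9, 1.0]
grip_width: -0.0002
gripper_force: 0.0
```

```bash
cat >> h.py <<'E'
def st():
    s=telemetry.observe();R=np.array(s["tool_rot"]);Z=np.eye(3);Z[:2,:2]=Rz(YAW)
    print("t",s["time_s"],"tcp",fx(s["position"]).round(4),"tip",(fx(np.array(s["position"])+.025*R[:,2])).round(4),"F",(Z.T@s["ft_force"]).round(1),"w",round(s["grip_width"],4));print((Z.T@R).round(3),np.round(s["q"],1))
E
python3 -c "
from h import *
st()"
```

```text
t 2.525 tcp [ 0.1999 -0.1459  0.2562] tip [ 0.1999 -0.1459  0.2312] F [0.9 0.8 1. ] w -0.0002
[[-0.004  1.    -0.   ]
 [ 1.     0.004  0.   ]
 [ 0.    -0.    -1.   ]] [-10.4  41.3  39.4   0.   99.3 -22.1]
```

Call:
send_rows:
  deltas:
    - [[0,0,0.044,0,0,0,-1],[0,0,0.044,0,0,0,-1],[0,0,0.044,0,0,0,-1],[0,0,0.044,0,0,0,-1],[0,0,0.042,0,0,0,-1],[-0.003,-0.011,0,0,0,0,-1],[0,-0.011,0,0,0,0,-1],[-0.015,-0.019,0,0,0,0,-1],[-0.011,-0.023,0,0,0,0,-1],[-0.004,-0.0125,0,0,0,0,-1],[-0.004,-0.0125,0,0,0,0,-1]]

```text
time_s: 3.9
position: [0.6456, -0.0669, 0.0384]
tool_rot: [[-0.199, 0.98, 0.001], [0.98, 0.199, 0.0], [-0.0, 0.001, -1.0]]
ft_force: [0.4, 0.1, -0.8]
grip_width: 0.0002
gripper_force: 0.3
```

Call:
send_rows:
  deltas:
    - [[-0.001,-0.013,0,0,0,0,-1],[-0.001,-0.013,0,0,0,0,-1],[0,-0.013,0,0,0,0,-1],[0.003,-0.013,0,0,0,0,-1],[0.003,-0.013,0,0,0,0,-1],[0.004,-0.013,0,0,0,0,-1],[0.01,-0.018,0,0,0,0,-1],[0.01,-0.018,0,0,0,0,-1],[0.008,-0.01,0,0,0,0,-1],[0.008,-0.01,0,0,0,0,-1]]

```text
time_s: 5.15
position: [0.5056, -0.05, 0.0384]
tool_rot: [[-0.198, 0.98, 0.001], [0.98, 0.198, -0.0], [-0.0, 0.001, -1.0]]
ft_force: [0.3, 0.2, 0.4]
grip_width: -0.0001
gripper_force: 0.3
```

```bash
python3 -c "
from h import *
st()
d=optics.get_image('top');cv2.imwrite('pics/t1.png',cv2.resize(d['image'][110:260,230:390],(640,600))[...,::-1])"
```

```text
t 5.15 tcp [-0.0239 -0.1369  0.0384] tip [-0.0239 -0.1369  0.0134] F [0.3 0.1 0.4] w -0.0001
[[-0.001  1.     0.001]
 [ 1.     0.001 -0.   ]
 [-0.     0.001 -1.   ]] [-19.   33.4  97.4  -0.   49.1 -30.4]
```

View pics/t1.png

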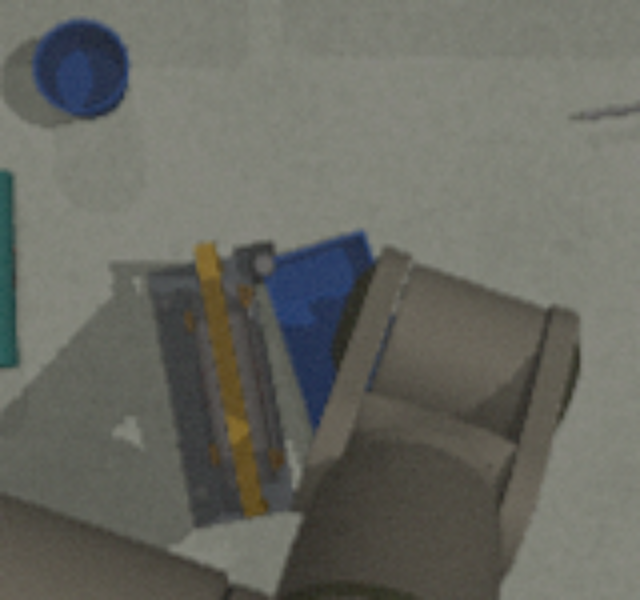

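The tray follows the finger and still has roughly 8° to go. I'll push it gently home and watch the force.

Call:
send_rows:
  deltas:
    - [[0.005,-0.003,0,0,0,0,-1],[0.003,-0.002,0,0,0,0,-1],[0.003,-0.002,0,0,0,0,-1],[0.001,0,0,0,0,0,-1],[0,0,0,0,0,0,-1]]

```text
time_s: 5.82
position: [0.4966, -0.0397, 0.0383]
tool_rot: [[-0.198, 0.98, 0.0], [0.98, 0.198, 0.0], [0.0, 0.0, -1.0]]
ft_force: [-0.2, -0.2, 0.3]
grip_width: 0.0002
gripper_force: 0.0
```

Call:
send_rows:
  deltas:
    - [[0.001,0,0,0,0,0,-1],[0.001,0,0,0,0,0,-1],[0,0,0,0,0,0,-1]]

```text
time_s: 6.2
position: [0.4961, -0.0378, 0.0383]
tool_rot: [[-0.198, 0.98, 0.0], [0.98, 0.198, 0.0], [0.0, 0.0, -1.0]]
ft_force: [-0.7, -0.2, -0.5]
grip_width: -0.0
gripper_force: 0.4
```

Call:
send_rows:
  deltas:
    - [[0.0015,0,0,0,0,0,-1],[0.0015,0,0,0,0,0,-1],[0,0,0,0,0,0,-1]]

```text
time_s: 6.58
position: [0.496, -0.037, 0.0384]
tool_rot: [[-0.198, 0.98, 0.001], [0.98, 0.198, -0.004], [-0.004, 0.0, -1.0]]
ft_force: [-2.1, -16.3, -2.4]
grip_width: 0.0
gripper_force: 7.7
```

Call:
send_rows:
  deltas:
    - [[0.001,0,0,0,0,0,-1],[0.001,0,0,0,0,0,-1],[0,0,0,0,0,0,-1]]

```text
time_s: 6.95
position: [0.496, -0.0367, 0.0385]
tool_rot: [[-0.199, 0.98, 0.002], [0.98, 0.199, -0.007], [-0.007, 0.0, -1.0]]
ft_force: [-3.4, -28.0, -4.8]
grip_width: -0.0
gripper_force: 13.3
```

```bash
python3 -c "
from h import *
st()
d=optics.get_image('scene');cv2.imwrite('pics/t2.png',cv2.convertScaleAbs(cv2.resize(d['image'][130:280,290:450],(640,600)),alpha=1.5)[...,::-1])"
```

```text
t 6.95 tcp [-0.0307 -0.1221  0.0385] tip [-0.0307 -0.1223  0.0135] F [ -8.9 -26.8  -4.8] w -0.0
[[-0.001  1.     0.   ]
 [ 1.     0.001 -0.007]
 [-0.007  0.    -1.   ]] [-17.7  32.7  99.2  -0.5  47.9 -28.9]
```

View pics/t2.png

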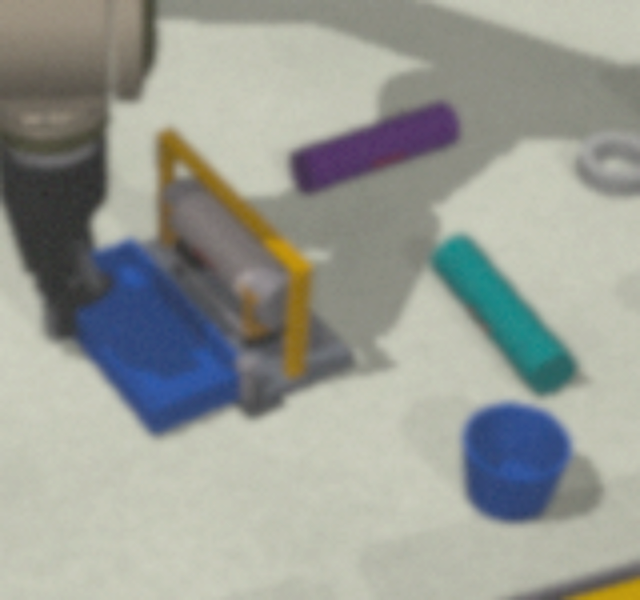

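The reaction jumped to 28 N with the tray sitting parallel to the clips, so it is home. I back off, rise, cross over to the rear side and tilt.

Call:
send_rows:
  deltas:
    - [[-0.012,0,0,0,0,0,-1],[-0.015,0,0,0,0,0,-1],[0,0,-0.044,0,0,0,-1],[0,0,-0.044,0,0,0,-1],[0,0,-0.044,0,0,0,-1],[0,0,-0.044,0,0,0,-1],[0,0,-0.044,0,0,0,-1],[0,0,0,0,0,0,-1]]

```text
time_s: 8.0
position: [0.5014, -0.0598, 0.2614]
tool_rot: [[-0.198, 0.98, 0.006], [0.98, 0.198, -0.002], [-0.003, 0.006, -1.0]]
ft_force: [0.6, 0.8, -1.4]
grip_width: 0.0005
gripper_force: 0.0
```

Call:
send_rows:
  deltas:
    - [[0.05,0.005,0,0,0,0,-0.3],[0.05,0.005,0,0,0,0,-0.3],[0.05,0.005,0,0,0,0,-0.3],[0.05,0.005,0,0,0,0,-0.3],[0.05,0.005,0,0,0,0,-0.3],[0.05,0.005,0,0,0,0,-0.3]]

```text
time_s: 8.75
position: [0.47, 0.2421, 0.2572]
tool_rot: [[-0.198, 0.98, -0.002], [0.98, 0.198, -0.0], [0.0, -0.002, -1.0]]
ft_force: [0.4, 0.2, 0.3]
grip_width: 0.0302
gripper_force: 0.0
```

Call:
send_rows:
  deltas:
    - [[0,0,0,0,-0.1,0,-0.3],[0,0,0,0,-0.1,0,-0.3],[0,0,0,0,-0.1,0,-0.3],[0,0,0,0,-0.1,0,-0.3],[0,0,0,0,-0.1,0,-0.3],[0,0,0,0,-0.1,0,-0.3],[0,0,0,0,-0.098,0,-0.3],[0,0,0,0,0,0,-0.3]]

```text
time_s: 9.75
position: [0.4702, 0.2411, 0.2564]
tool_rot: [[-0.155, 0.98, 0.125], [0.75, 0.199, -0.63], [-0.643, -0.004, -0.766]]
ft_force: [0.0, -0.5, 0.0]
grip_width: 0.0297
gripper_force: 0.0
```

```bash
python3 -c "
from h import *
st()"
```

```text
t 9.75 tcp [-0.0012  0.1554  0.2564] tip [-0.0012  0.1393  0.2373] F [-0.1 -0.5  0. ] w 0.0297
[[-0.004  1.    -0.002]
 [ 0.766  0.002 -0.643]
 [-0.643 -0.004 -0.766]] [ 29.8  27.9  73.4 -37.6  92.8  21.1]
```

Call:
send_rows:
  deltas:
    - [[0.0123,0,0.0313,0,0,0,-0.3],[0.0123,0,0.0313,0,0,0,-0.3],[0.0123,0,0.0313,0,0,0,-0.3],[0.0123,0,0.0313,0,0,0,-0.3],[0.0123,0,0.0313,0,0,0,-0.3],[0.0123,0,0.031,0,0,0,-0.3],[0,0,0,0,0,0,-0.3],[-0.0077,0,0.0064,0,0,0,-0.3],[-0.0077,0,0.0064,0,0,0,-0.3],[-0.0077,0,0.0064,0,0,0,-0.3],[-0.0077,0,0.0064,0,0,0,-0.3],[0,0,0,0,0,0,-0.3]]

```text
time_s: 11.25
position: [0.4912, 0.1379, 0.0676]
tool_rot: [[-0.151, 0.98, 0.126], [0.751, 0.197, -0.63], [-0.643, 0.0, -0.766]]
ft_force: [-0.0, 0.5, -0.2]
grip_width: 0.0297
gripper_force: 0.0
```

```bash
python3 -c "
from h import *
st()
d=optics.get_image('scene');cv2.imwrite('pics/t3.png',cv2.convertScaleAbs(cv2.resize(d['image'][120:240,290:418],(640,600),interpolation=2),alpha=1.7)[...,::-1])"
```

```text
t 11.25 tcp [-0.0009  0.0501  0.0676] tip [-0.0009  0.034   0.0484] F [ 0.1  0.5 -0.2] w 0.0297
[[ 0.001  1.    -0.001]
 [ 0.766 -0.001 -0.643]
 [-0.643  0.    -0.766]] [ 19.1  38.1  92.7 -45.   64.2  33.6]
```

View pics/t3.png

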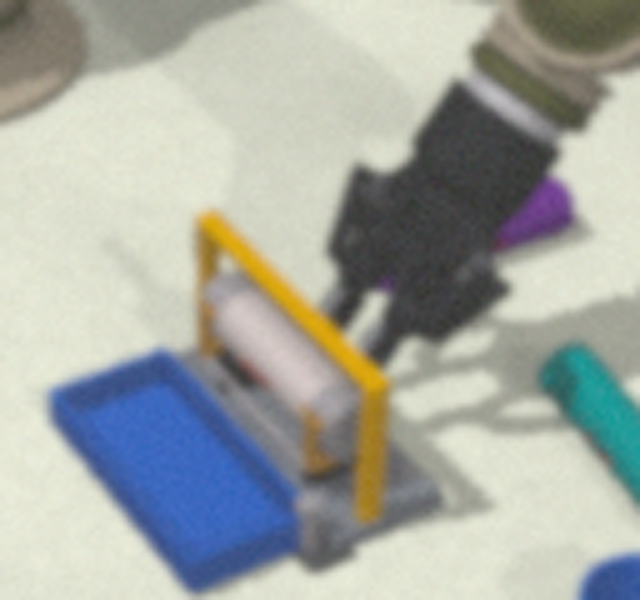

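The fingers sit behind the fuse under the bar and the tray is home. Now I creep forward.

Call:
send_rows:
  deltas:
    - [[0.0019,0,0.0023,0,0,0,-0.3],[-0.0023,0,0.0019,0,0,0,-0.3],[-0.0023,0,0.0019,0,0,0,-0.3],[-0.0015,0,0.0013,0,0,0,-0.3],[0,0,0,0,0,0,-0.3]]

```text
time_s: 11.92
position: [0.4927, 0.1308, 0.0645]
tool_rot: [[-0.151, 0.98, 0.127], [0.751, 0.198, -0.63], [-0.643, 0.0, -0.766]]
ft_force: [-0.3, 0.5, 0.5]
grip_width: 0.0297
gripper_force: 0.2
```

Call:
send_rows:
  deltas:
    - [[-0.0015,0,0.0013,0,0,0,-0.3],[-0.0015,0,0.0013,0,0,0,-0.3],[0,0,0,0,0,0,-0.3]]

```text
time_s: 12.3
position: [0.4935, 0.1282, 0.0646]
tool_rot: [[-0.151, 0.98, 0.129], [0.752, 0.199, -0.628], [-0.641, 0.002, -0.767]]
ft_force: [-3.1, 10.9, 4.7]
grip_width: 0.0297
gripper_force: 5.1
```

Call:
send_rows:
  deltas:
    - [[-0.0015,0,0.0013,0,0,0,-0.3],[-0.0015,0,0.0013,0,0,0,-0.3],[0,0,0,0,0,0,-0.3]]

```text
time_s: 12.68
position: [0.4945, 0.1252, 0.0648]
tool_rot: [[-0.151, 0.98, 0.13], [0.753, 0.2, -0.627], [-0.64, 0.004, -0.768]]
ft_force: [-5.5, 17.6, 7.7]
grip_width: 0.0299
gripper_force: 7.9
```

Call:
send_rows:
  deltas:
    - [[-0.0015,0,0.0013,0,0,0,-0.3],[-0.0015,0,0.0013,0,0,0,-0.3],[0,0,0,0,0,0,-0.3]]

```text
time_s: 13.05
position: [0.4954, 0.1219, 0.0648]
tool_rot: [[-0.151, 0.98, 0.131], [0.754, 0.2, -0.626], [-0.64, 0.004, -0.769]]
ft_force: [-4.0, 20.8, 8.9]
grip_width: 0.0297
gripper_force: 9.3
```

Call:
send_rows:
  deltas:
    - [[-0.0015,0,0.0013,0,0,0,-0.3],[-0.0015,0,0.0013,0,0,0,-0.3],[0,0,0,0,0,0,-0.3]]

```text
time_s: 13.42
position: [0.4963, 0.1178, 0.0646]
tool_rot: [[-0.151, 0.98, 0.131], [0.754, 0.2, -0.626], [-0.64, 0.004, -0.769]]
ft_force: [-3.1, 19.0, 5.5]
grip_width: 0.03
gripper_force: 8.4
```

Call:
send_rows:
  deltas:
    - [[-0.0015,0,0.0013,0,0,0,-0.3],[-0.0015,0,0.0013,0,0,0,-0.3],[0,0,0,0,0,0,-0.3]]

```text
time_s: 13.8
position: [0.4971, 0.1133, 0.0643]
tool_rot: [[-0.151, 0.98, 0.13], [0.753, 0.2, -0.627], [-0.64, 0.003, -0.768]]
ft_force: [-2.2, 16.1, 2.8]
grip_width: 0.0298
gripper_force: 6.7
```

Call:
send_rows:
  deltas:
    - [[-0.0015,0,0.0013,0,0,0,-0.3],[-0.0015,0,0.0013,0,0,0,-0.3],[-0.0015,0,0.0013,0,0,0,-0.3],[-0.0015,0,0.0013,0,0,0,-0.3]]

```text
time_s: 14.3
position: [0.4984, 0.1048, 0.0641]
tool_rot: [[-0.151, 0.98, 0.129], [0.752, 0.199, -0.628], [-0.641, 0.002, -0.767]]
ft_force: [-1.7, 8.1, 2.0]
grip_width: 0.0302
gripper_force: 4.0
```

Call:
send_rows:
  deltas:
    - [[-0.0015,0,0.0013,0,0,0,-0.3],[-0.0015,0,0.0013,0,0,0,-0.3],[-0.0015,0,0.0013,0,0,0,-0.3],[-0.0015,0,0.0013,0,0,0,-0.3]]

```text
time_s: 14.8
position: [0.4997, 0.0957, 0.0638]
tool_rot: [[-0.152, 0.98, 0.127], [0.751, 0.198, -0.63], [-0.643, -0.0, -0.766]]
ft_force: [-0.9, 2.4, 0.4]
grip_width: 0.0299
gripper_force: 1.3
```

```bash
python3 -c "
from h import *
st()
d=optics.get_image('scene');cv2.imwrite('pics/t4.png',cv2.convertScaleAbs(cv2.resize(d['image'][120:240,290:418],(640,600),interpolation=2),alpha=1.7)[...,::-1])"
```

```text
t 14.8 tcp [-0.0009  0.007   0.0638] tip [-0.0009 -0.0091  0.0446] F [-0.4  2.6  0.4] w 0.0299
[[-0.     1.    -0.   ]
 [ 0.766 -0.    -0.643]
 [-0.643 -0.    -0.766]] [ 14.4  37.6  95.1 -47.6  60.3  32.4]
```

View pics/t4.png

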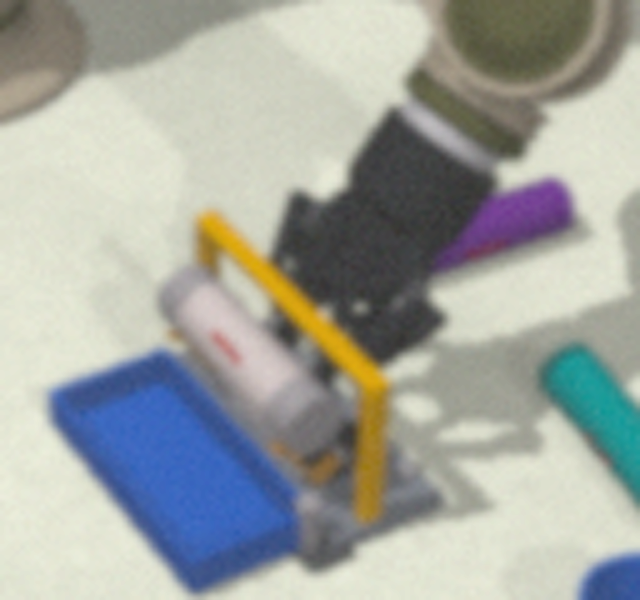

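The fuse is rolling out straight over the lowered jaws, and the tray is still home. I continue slowly; 17 mm of travel remain.

Call:
send_rows:
  deltas:
    - [[-0.0015,0,0.0013,0,0,0,-0.3],[-0.0015,0,0.0013,0,0,0,-0.3],[-0.0015,0,0.0013,0,0,0,-0.3],[0,0,0,0,0,0,-0.3]]

```text
time_s: 15.35
position: [0.5016, 0.091, 0.0655]
tool_rot: [[-0.15, 0.98, 0.131], [0.751, 0.199, -0.629], [-0.643, 0.004, -0.766]]
ft_force: [-5.7, 11.5, 17.3]
grip_width: 0.0301
gripper_force: 0.8
```

Call:
send_rows:
  deltas:
    - [[-0.0015,0,0.0013,0,0,0,-0.3],[-0.0015,0,0.0013,0,0,0,-0.3],[-0.0015,0,0.0013,0,0,0,-0.3],[0,0,0,0,0,0,-0.3]]

```text
time_s: 15.85
position: [0.5029, 0.0846, 0.0647]
tool_rot: [[-0.15, 0.98, 0.13], [0.751, 0.198, -0.63], [-0.643, 0.003, -0.766]]
ft_force: [-0.7, 9.5, 8.7]
grip_width: 0.0297
gripper_force: 0.0
```

```bash
python3 -c "
from h import *
st()
d=optics.get_image('scene');cv2.imwrite('pics/t5.png',cv2.convertScaleAbs(cv2.resize(d['image'][120:240,290:418],(640,600),interpolation=2),alpha=1.7)[...,::-1])"
```

```text
t 15.85 tcp [ 0.     -0.0045  0.0647] tip [ 0.0001 -0.0205  0.0456] F [1.2 9.5 8.7] w 0.0297
[[ 0.001  1.     0.003]
 [ 0.766  0.001 -0.643]
 [-0.643  0.003 -0.766]] [ 13.1  37.4  95.5 -48.3  59.4  32. ]
```

View pics/t5.png

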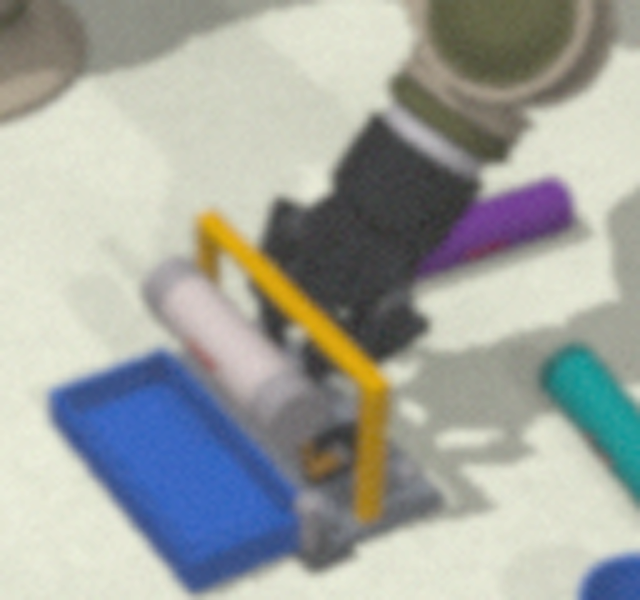

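Force is pointing up and back, so the fuse may have dropped below the tips. I measure where it is.

```bash
python3 - <<'E'
from h import *
from scipy.optimize import least_squares
d=optics.get_image("scene");w=cloud(d);hsv=cv2.cvtColor(d["image"],cv2.COLOR_RGB2HSV)
w=w.reshape(-1,3);f=np.c_[(w[:,:2]-O)@Rz(YAW),w[:,2]]
m=(abs(f[:,0])<.055)&(f[:,1]>-.09)&(f[:,1]<-.012)&(f[:,2]>.045)&(f[:,2]<.1)&(hsv[...,1].ravel()<60)
p=f[m];print(len(p),p.min(0),p.max(0))
r=least_squares(lambda a:np.hypot(p[:,1]-a[0]-a[2]*p[:,0],p[:,2]-a[1]-a[3]*p[:,0])-.019,[-.04,.06,0,0],loss="soft_l1",f_scale=.002)
print("axis y,z,slopes",r.x.round(3),r.cost)
E
```

```text
418 [-0.05471549 -0.06521236  0.04769257] [ 0.05465785 -0.01215186  0.0963875 ]
axis y,z,slopes [-0.044  0.075  0.002  0.007] 0.0007295185340769734
```

```bash
python3 - <<'E'
from h import *
im=np.full((600,800,3),255,np.uint8)
def P(y,z): return int(400-(-y)*1000*5+150),int(560-z*1000*5)
for n,col in(("scene",(0,0,200)),("top",(200,0,0))):
    d=optics.get_image(n);w=cloud(d).reshape(-1,3);hsv=cv2.cvtColor(d["image"],cv2.COLOR_RGB2HSV).reshape(-1,3)
    f=np.c_[(w[:,:2]-O)@Rz(YAW),w[:,2]];m=(abs(f[:,0])<.068)&(f[:,1]>-.12)&(f[:,1]<.05)&(f[:,2]<.12)
    for q,h in zip(f[m],hsv[m]):
        c=(0,180,220) if 15<h[0]<32 and h[1]>110 else (60,60,60) if h[2]<45 else (220,120,120) if 100<h[0]<125 and h[1]>120 else col
        cv2.circle(im,P(q[1],q[2]),2,c,-1)
for y,z in((-.044,.075),(0,.06)): cv2.circle(im,P(y,z),95,(0,150,0),1)
for z in range(0,121,20): cv2.putText(im,str(z),(5,P(0,z/1000)[1]),0,.5,0)
for y in range(-100,41,20): cv2.putText(im,str(y),(P(y/1000,0)[0],590),0,.5,0)
cv2.imwrite("pics/prof.png",im); st()
E
```

```text
t 16.05 tcp [ 0.0001 -0.0045  0.0647] tip [ 0.0001 -0.0206  0.0456] F [0.1 8.9 8. ] w 0.0298
[[ 0.001  1.     0.003]
 [ 0.766  0.001 -0.643]
 [-0.643  0.003 -0.766]] [ 13.1  37.4  95.5 -48.3  59.4  32. ]
```

View pics/prof.png

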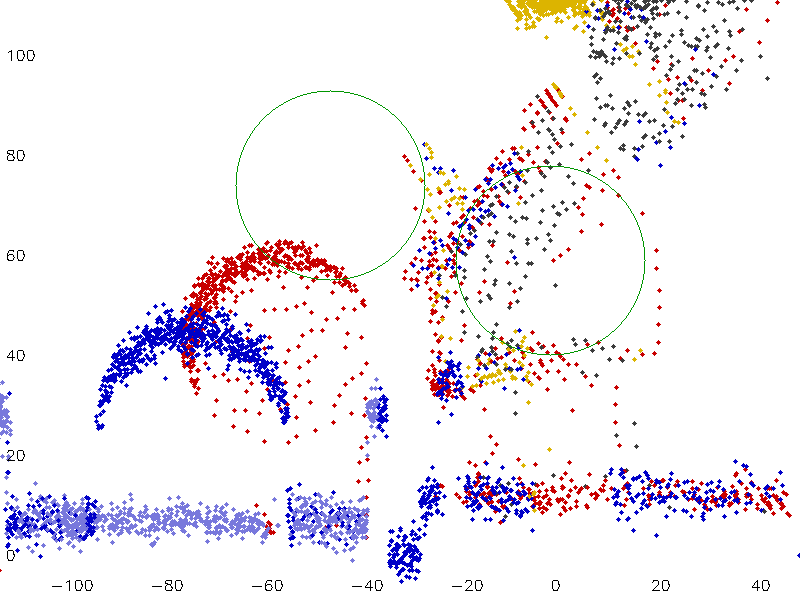

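The profile shows the fuse has dropped into the tray at about y=-75, z=27, and the jaws are shut. I retreat straight back.

Call:
send_rows:
  deltas:
    - [[0.0023,0,-0.0019,0,0,0,-0.3],[0.0046,0,-0.0038,0,0,0,-0.3],[0.0077,0,-0.0064,0,0,0,-0.3],[0.0077,0,-0.0064,0,0,0,-0.3],[0.0115,0,-0.0096,0,0,0,-0.3],[0.0115,0,-0.0096,0,0,0,-0.3],[0.0115,0,-0.0096,0,0,0,-0.3],[0.0115,0,-0.0096,0,0,0,-0.3],[0,0,-0.03,0,0,0,-0.3],[0,0,-0.03,0,0,0,-0.3],[0,0,0,0,0,0,-0.3],[0,0,0,0,0,0,-0.3]]

```text
time_s: 17.55
position: [0.4766, 0.2087, 0.1086]
tool_rot: [[-0.152, 0.98, 0.126], [0.751, 0.198, -0.63], [-0.643, -0.001, -0.766]]
ft_force: [-0.1, -0.7, 0.5]
grip_width: 0.03
gripper_force: 0.0
```

```bash
python3 - <<'E'
from h import *
st()
d=optics.get_image("top");w=cloud(d).reshape(-1,3);hsv=cv2.cvtColor(d["image"],cv2.COLOR_RGB2HSV).reshape(-1,3)
f=np.c_[(w[:,:2]-O)@Rz(YAW),w[:,2]]
m=(abs(f[:,0])<.1)&(f[:,1]>-.108)&(f[:,1]<-.04)&(f[:,2]>.03)&(f[:,2]<.06)&(hsv[:,1]<70)
p=f[m];print("fuse mid",(p.min(0)+p.max(0))/2,np.ptp(p,0),np.polyfit(p[:,0],p[:,1],1))
b=(hsv[:,0]>100)&(hsv[:,0]<125)&(hsv[:,1]>120)&(abs(f[:,0])<.12)&(f[:,1]<-.02)&(f[:,1]>-.14)
print("tray rect",cv2.minAreaRect((f[b][:,:2]*1000).astype(np.float32)))
d=optics.get_image('scene');cv2.imwrite('pics/t6.png',cv2.convertScaleAbs(cv2.resize(d['image'][120:240,290:418],(640,600),interpolation=2),alpha=1.7)[...,::-1])
E
```

```text
t 17.55 tcp [-0.0013  0.1224  0.1086] tip [-0.0013  0.1063  0.0894] F [-0.3 -0.6  0.5] w 0.03
[[-0.001  1.    -0.001]
 [ 0.766  0.    -0.643]
 [-0.643 -0.001 -0.766]] [ 26.6  36.4  86.2 -40.1  74.4  32.3]
fuse mid [ 0.003913   -0.07420554  0.04175859] [0.16531558 0.06752994 0.02274853] [ 0.0356466  -0.09159988]
tray rect ((1.729248046875, -77.60479736328125), (165.0967254638672, 76.95304107666016), 3.1561131477355957)
```

View pics/t6.png

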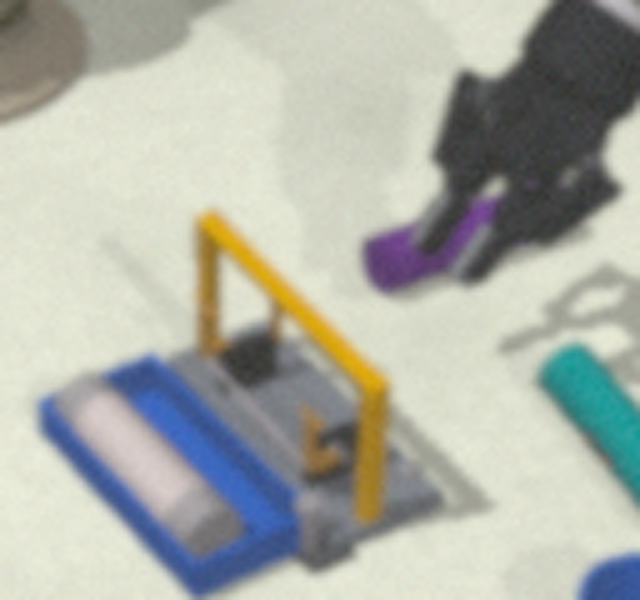

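The fuse lies in the tray against its outer wall, but the tray looks knocked out by 2–3°. The limit is 4.6°, so I measure it more precisely.

```bash
python3 - <<'E'
from h import *
for k in range(3):
  for n in("top","scene"):
    d=optics.get_image(n);w=cloud(d).reshape(-1,3);hsv=cv2.cvtColor(d["image"],cv2.COLOR_RGB2HSV).reshape(-1,3)
    f=np.c_[(w[:,:2]-O)@Rz(YAW),w[:,2]]
    m=(abs(f[:,0])<.052)&(f[:,1]>-.125)&(f[:,1]<-.06)&(f[:,2]>.037)&(f[:,2]<.06)&(hsv[:,1]<70)
    p=f[m]
    b=(hsv[:,0]>100)&(hsv[:,0]<125)&(hsv[:,1]>100)&(abs(f[:,0])<.12)&(f[:,1]<-.02)&(f[:,1]>-.14)
    y=(hsv[:,0]>15)&(hsv[:,0]<32)&(hsv[:,1]>110)&(f[:,2]>.1)&(abs(f[:,0])<.08)&(abs(f[:,1])<.03)
    wall=b&(f[:,2]>.02)&(f[:,1]<-.095)&(abs(f[:,0])<.07)
    iw=b&(f[:,2]>.02)&(f[:,1]>-.06)&(abs(f[:,0])<.07)
    print(n,"fuse",np.polyfit(p[:,0],p[:,1],1).round(4),"outer",np.polyfit(f[wall][:,0],f[wall][:,1],1).round(4) if wall.sum()>5 else wall.sum(),"inner",np.polyfit(f[iw][:,0],f[iw][:,1],1).round(4),iw.sum(),"bar",np.polyfit(f[y][:,0],f[y][:,1],1).round(4),cv2.minAreaRect((f[b][:,:2]*1000).astype(np.float32))[2])
E
```

```text
top fuse [ 0.0613 -0.0941] outer [ 0.0594 -0.1155] inner [ 0.0588 -0.0399] 55 bar [0.0012 0.0001] 3.1610429286956787
scene fuse [ 0.0621 -0.0982] outer [ 0.0555 -0.1173] inner [ 0.0582 -0.0409] 113 bar [ 0.0048 -0.0019] 0.4427373707294464
top fuse [ 0.0624 -0.0943] outer [ 0.0582 -0.1156] inner [ 0.0592 -0.0399] 54 bar [0.0021 0.0001] 3.1873247623443604
scene fuse [ 0.0601 -0.0981] outer [ 0.0525 -0.1174] inner [ 0.0533 -0.041 ] 109 bar [ 0.0022 -0.002 ] 3.141594648361206
top fuse [ 0.0615 -0.0946] outer [ 0.0576 -0.1155] inner [ 0.0576 -0.0398] 57 bar [0.0024 0.0001] 3.1590378284454346
scene fuse [ 0.0626 -0.0986] outer [ 0.0537 -0.1175] inner [ 0.0564 -0.0411] 112 bar [ 0.0037 -0.0018] 1.9750467538833618
```

The tray is turned out 0.055 ± 0.005 rad relative to the bar, and three looks agree that it is at rest. That is inside the 0.08 limit, and the fuse is at rest about 20 mm off the tray's middle. The robot is clear, so I hand in without risking another touch.

```bash
python3 -c "
from rig import env
print(env.close_job())"
```

```text
the job is handed in; nothing more can be done
None
```

I handed the job in with the fuse lying at rest in the tray, the jaws closed and the robot clear; the falling fuse knocked the tray about 0.055 rad off its stop (limit 0.08), I left it there, and no verdict was returned.

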